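Hold the recessed reset of a gel power supply

TASK

The gel power supply has tripped. Take the flat-blade driver out of the orange rack, lever the service cover on top of the power supply open with its blade (not with the gripper) until it stands open by itself, then reach the driver's tip through the round hole underneath and press the recessed reset button fully down. Finish while still holding the driver and keeping the button down with a moderate push; do not press the other button behind the square hole, and leave the tubes, the cup and the gel tray where they are.

Things in the scene. Friction and masses are not known exactly. Their poses are not given: they have to be found in the camera images.
- supply: Beige gel power supply, a heavy fixed box 200 (x) x 180 (y) x 85 mm high; origin at the centre of its underside, z up. Its x axis points to the robot's left (world +y) within 0.35 rad; its +y side, with a dark display, faces the robot. In its flat top is a compartment 16 mm deep (x -50 to +40, y -40 to +40 mm), shut by the cover but for a pry notch at -x. Its floor is a metal panel with two holes.
- pry_notch (a point): Centre of the open pry notch beside the cover's lip, on the compartment's floor, 16 mm below the supply's top, 69 mm above the table; the notch measures 25 mm in the supply's x (12.5 mm from here to the lip) and 50 mm in y. From here the compartment runs on under the cover in the supply's +x direction: 16 mm of clear height.
- cover_lip (a point): Middle of the lower edge of the cover's free end, 70 mm from the hinge; 16 mm above the pry notch's floor when shut.
- round_hole (a point): Centre of the round hole of 14 mm, on the upper face of the compartment's floor panel, which is 6 mm thick; 20 mm to the supply's +y from its centre (the hole nearer the robot). The top of the reset button lies 18 mm below this point when not pressed.
- rack: Orange tube rack, fixed, 200 (x) x 90 (y) x 100 mm high; origin at the centre of its underside. Five round holes of 18 mm in its top, in a row along its x at -65, -32.5, 0, 32.5 and 65 mm; the driver and the two tubes stand in the two end holes and the middle one, in any order.
- driver: Slim flat-blade driver upright in the rack, blade down, 164 mm long, about 70 g. Origin on its axis under its collar, at the rack's top; z towards the handle's end. Square wooden handle 16 x 16 mm, z 4 to 74 mm, faces square to its x and y; collar 24 mm across, z 0 to 4; boss 15 mm, z -10 to 0; round shaft 6 mm, z -72 to -10; blade z -90 to -72, 2.5 mm thick (x), 7 mm wide (y).
- driver_tip (a point): Middle of the end of the driver's blade, on its axis, 90 mm below the driver's origin.
- tube_a: Bystander: capped tube hanging in the rack; blue cap 22 mm across, 14 mm high, body 15 mm; origin at the cap's underside, on the rack's top.
- tube_b: Bystander: a second tube just like it.
- cup: Bystander: white cup, 70 mm across, 85 mm high, upright; origin at the centre of its underside.
- gel_tray: Bystander: clear tray 110 x 130 x 30 mm with a yellow gel plate; origin at the centre of its underside.
- square_hole (a point): Centre of the square hole of 14 mm in the same panel, 40 mm from the round hole towards the supply's -y; the other button lies below it, not to be pressed.
- cover (a joint): Angle of the flat grey cover plate (68 (x) x 90 (y) x 4 mm, 50 g) in rad: 0 shut, flat on the top, reaching from the hinge to the supply's -x; 1.95 fully open, leaning back at its stop. The hinge rubs (0.03 N m), so the cover stays at any angle; about 1 N at the lip lifts it.
- cover_hinge (a point): Middle of the hinge line, which runs along the supply's y, 45 mm from the supply's centre towards its +x, on its top (85 mm above the table).
- reset_button (a joint): Travel of the reset button in m: 0 released, 0.006 fully down; it is sprung, 1.5 N to start and 5 N fully down, and comes up when let go.
- reset_button_top (a point): Middle of the top of the reset button: a white cap 19 mm across, below the round hole and seen through it; moves straight down when pressed.
- other_button (a joint): Travel of the other button, below the square hole, in m: 0 released, 0.006 fully down; to be left alone.

How it is judged:
By the outcome, as a careful person would: the job done as asked, in the order asked, and still so for the second after the job is handed in, while the arm keeps its last pose, push and grip.
It also fails if it takes over 54 s, if anything falls off the work surface, if the arm or the gripper's body presses on something with over 40 N, if the wrist force passes 120 N, or if a joint passes its speed limit or range.

ROBOT

A 6-joint arm with a two-finger parallel gripper is mounted at the origin on the work surface. World frame = base frame: x ahead of the robot, y to its left, z up, the work surface at z = 0. Lengths are in m, angles in rad, forces in N, time in s.
With the tool pointing down it reaches from about 0.3 to 0.875 m from the base axis. Payload 6.4 kg.
Tool frame: the origin (TCP) lies between the finger pads; the fingertips stand 22 mm ahead of it and the grasp point (between the pads) lies 3 mm ahead of it; z points along the fingers, y is the line along which they close (so a half turn about z gives the same grasp; the last joint's range is limited). The gripper opens to 85 mm and grips with 20 to 120 N. Pads are 22 mm wide; open, the fingers measure 114 mm over their backs; the gripper's body (76 mm by 85 mm) begins 54 mm behind the grasp point. The pads swing forward as they close: fully open they stand 13 mm farther back than shut.
Start: joints at [-1.441, 0.181, 1.607, -0, 1.354, -0.206], TCP at [0.189, -0.543, 0.217] pointing down, gripper open.
Joint ranges: [-2.99, 2.99], [-0.89, 2.07], [0.3, 2.58], [-1.14, 4.28], [0, 2.63], [-3.12, 3.12]. Speed limits (rad/s): [2.57, 2.57, 3.01, 3.14, 3.14, 3.14].

INTERFACE

Orientations are given as a unit quaternion [w, x, y, z].
In Python, from bench import ctrl, imaging, workorder gives the robot as it stands.
- The arm moves only by the shell command python3 -m pendant 'ROWS' [OPENING]. ROWS is JSON, a list of rows, each a list of 4 numbers: the shift along the tool's x, y, z in cm, then the turn about the tool's z in degrees. In form: [[dx, dy, dz, roll], ...]. A call has 1 to 12 rows; each row is the pose to reach, as a shift and turn from the pose commanded when the call began, along the tool's axes at that moment; what a row does not reach only later rows make up. A row lasts 1/12 s, in which the tool goes at most 41.7 mm and 7.16 degrees, less where a joint would pass 70% of its speed; a pose out of reach is approached as far as the arm can. A call with a gripper value outside its range is refused whole. OPENING is the opening, from 0 (shut) to 1 (fully open), set as the call begins (- or left out, the last holds). The fingers move at their own pace and stop on an object; the grip force is fixed at half the most. Time passes only in rows, so rows that repeat a pose let the fingers close. It gives the time, the measured TCP pose, the force, the opening and the grip force at its end, in the units of the state.
- ctrl.get_obs(): the state, without advancing time (a new reading comes with each control period).
- imaging.camera(name): name is "side" or "top"; returns the picture (400x640x3 uint8, red, green, blue); there is no depth.
- imaging.camera_info(name): a dict with "K" (3x3 intrinsics, pixels), "T" (4x4, takes a point from camera to world coordinates). Camera axes: x right, y up, looking along -z (the intrinsics and any distortion apply to the point x, -y, -z); pixel columns grow to the right and rows downward; lengths in m; the calibration is good to about 2 mm. A picture is of the moment at which its call begins. camera_info takes no time and is no camera call.
- workorder.hand_in(): hands the job in; it is judged then, once.
The state is a dict: "time_s": time; "q": joint angles; "dq": joint speeds; "joint_efforts": joint torques, N m; "eef_pos": TCP position; "eef_rot": TCP orientation; "wrist_force": force on the tool from outside, world axes, zero at the start; "torque": the same for the moment, N m; "opening": opening from 0.0 (shut) to 1.0 (fully open); "grasp_force": force on a finger pad.
Only numpy, scipy, OpenCV 4.12 (cv2) and the standard library are available. Lean on these libraries where they do the work, as an engineer would, in place of code of your own. Each camera call takes 0.05 s, during which the arm holds its last target. There are 200 camera calls.

## Working session

There is one attempt and no reset: what is moved stays moved. The work goes in short steps, Python scripts to look and compute and a shell command to move; the robot and the scene stay as the last step left them, time stands still between calls to the robot, and variables do not carry over. Pictures are saved under pics/ and viewed, at most 10 in all, crops included, and the job is handed in when it is done.

```bash
mkdir -p pics; ls; python3 - <<'E'
from bench import ctrl, imaging
import cv2
print(ctrl.get_obs())
for n in("top","side"):
    cv2.imwrite(f"pics/{n}0.png",imaging.camera(n)[:,:,::-1]); i=imaging.camera_info(n); print(n,i)
E
```

```text
pics
{'time_s': 0.0, 'q': array([-1.44129249e+00,  1.81527443e-01,  1.60799048e+00,  1.37302964e-06,
        1.35380795e+00, -2.06298807e-01]), 'dq': array([-0.00049825,  0.00102038, -0.00033842, -0.00057847, -0.00089802,
       -0.00104774]), 'joint_efforts': array([-3.95790323e-05, -4.44869614e+01, -3.51339984e+01, -1.47201390e-04,
        8.96453974e-03, -5.84445900e-06]), 'eef_pos': array([ 0.18942059, -0.54230126,  0.21620029]), 'eef_rot': array([-8.65943317e-04,  9.85937310e-01,  1.67113343e-01,  3.39371788e-05]), 'wrist_force': array([-0.26906318, -0.38838451, -0.17026893]), 'torque': array([0.00363817, 0.01428817, 0.02817023]), 'grasp_force': 0.0, 'opening': 0.9977542110977943}
top {'K': array([[384.45774541,   0.        , 324.35307735],
       [  0.        , 384.45774541, 196.25066211],
       [  0.        ,   0.        ,   1.        ]]), 'T': array([[ 0.01748716,  0.98671824, -0.1614971 ,  0.30965357],
       [-0.99970345,  0.01999283,  0.01390313,  0.05646645],
       [ 0.01694725,  0.16120609,  0.98677525,  1.00681804],
       [ 0.        ,  0.        ,  0.        ,  1.        ]])}
side {'K': array([[485.27066045,   0.        , 321.99143981],
       [  0.        , 485.27066045, 206.07234514],
       [  0.        ,   0.        ,   1.        ]]), 'T': array([[ 0.98451861,  0.110506  , -0.13605708,  0.31631814],
       [-0.1752501 ,  0.60623262, -0.77573798, -0.91362942],
       [-0.00324146,  0.78757249,  0.61621349,  0.85704813],
       [ 0.        ,  0.        ,  0.        ,  1.        ]])}
```

View pics/top0.png

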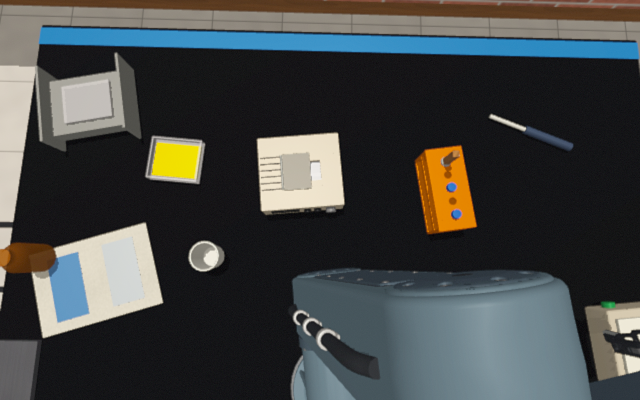

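View pics/side0.png

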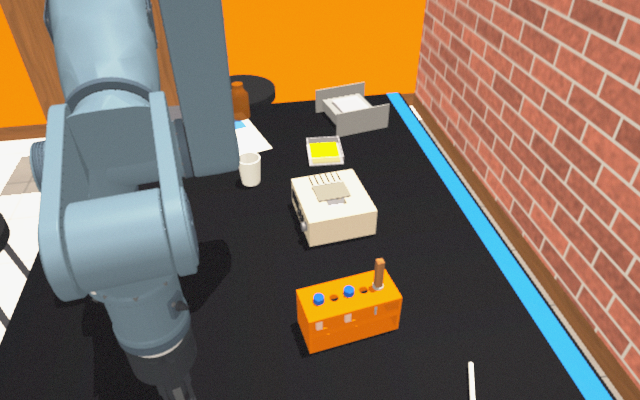

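```bash
cat > h.py <<'E'
import numpy as np, cv2
from bench import imaging
def P(n,u,v,z):
    i=imaging.camera_info(n);K,T=np.array(i["K"]),np.array(i["T"])
    d=T[:3,:3]@np.array([(u-K[0,2])/K[0,0],-(v-K[1,2])/K[1,1],-1]);c=T[:3,3]
    return c+d*(z-c[2])/d[2]
def proj(n,p):
    i=imaging.camera_info(n);K,T=np.array(i["K"]),np.array(i["T"])
    q=T[:3,:3].T@(np.array(p)-T[:3,3]);return np.array([K[0,2]-K[0,0]*q[0]/q[2],K[1,2]+K[1,1]*q[1]/q[2]])
def crop(img,u0,v0,w,h,s):
    c=cv2.resize(img[v0:v0+h,u0:u0+w],None,fx=s,fy=s,interpolation=cv2.INTER_CUBIC)
    for k in range(0,w,10): cv2.putText(c,str(u0+k),(k*s,8),0,.3,(0,255,0),1);cv2.line(c,(k*s,8),(k*s,14),(0,255,0),1)
    for k in range(0,h,10): cv2.putText(c,str(v0+k),(0,k*s+4),0,.3,(0,255,0),1);cv2.line(c,(18,k*s),(24,k*s),(0,255,0),1)
    return c
E
python3 - <<'E'
from h import *
t=cv2.imread("pics/top0.png");s=cv2.imread("pics/side0.png")
a=np.hstack([crop(t,250,125,100,95,4),crop(t,405,130,95,95,4)[:, :]])
b=np.hstack([crop(s,285,165,100,55,4),crop(s,295,250,95,55,4)])
cv2.imwrite("pics/c1.png",np.vstack([a,b]))
E
```

```text
(no output)
```

View pics/c1.png

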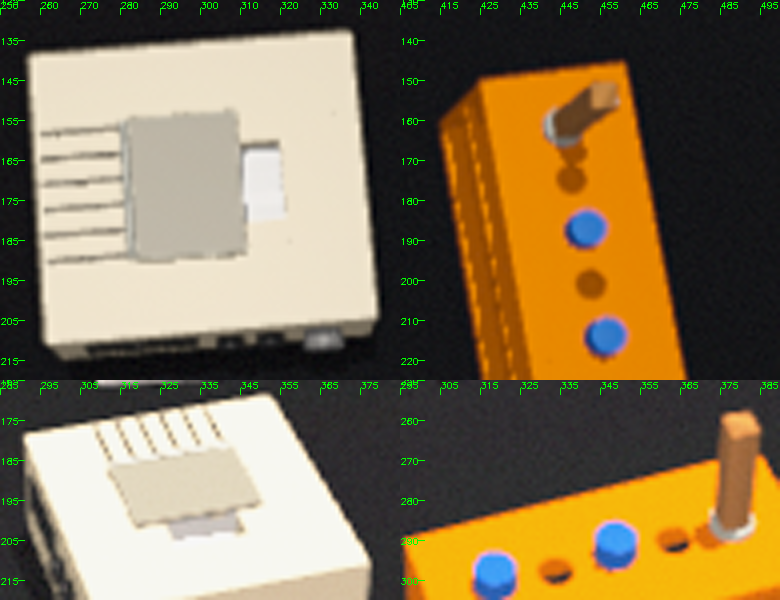

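```bash
python3 - <<'E'
from h import *
np.set_printoptions(precision=4,suppress=True)
S=[P("top",*c,.085) for c in [(257.2,138.7),(338,132.7),(344.5,205),(261.3,211.3)]]
print("supply",S,np.mean(S,0),[np.linalg.norm(S[i]-S[(i+1)%4]) for i in range(4)])
C=[P("top",*c,.089) for c in [(281.5,154.5),(309.3,153),(311.5,188.5),(283,190)]]
print("cover",np.array(C))
print("notch floor R", P("top",320,171,.069))
S2=[P("side",*c,.085) for c in [(291,181),(352,171),(377,213)]]  # unscaled guess for check
h=[P("top",448,175,.1),P("top",452.5,201,.1),P("top",451.75,187.25,.114),P("top",456.5,214,.114),P("top",445.5,162,.102),P("top",456,153.75,.174)]
print("rack",np.array(h))
sd=[P("side",295+(673-400)/4,250+(541-380)/4,.1),P("side",295+(555-400)/4,250+(572-380)/4,.1),P("side",380,261,.174),P("side",378.3,286,.102)]
print("side",np.array(sd))
ss=[P("side",285+a/4,165+(b-380)/4,.085) for a,b in[(25,437),(270,394),(370,566)]]
print(np.array(ss))
E
```

```text
supply [array([0.6019, 0.2128, 0.085 ]), array([0.6221, 0.0122, 0.085 ]), array([ 0.44  , -0.0057,  0.085 ]), array([0.4207, 0.1946, 0.085 ])] [0.5212 0.1035 0.085 ] [np.float64(0.20156959755347617), np.float64(0.18294153798397095), np.float64(0.2012760652001279), np.float64(0.1820862795522443)]
cover [[0.5617 0.1507 0.089 ]
 [0.567  0.0825 0.089 ]
 [0.4783 0.075  0.089 ]
 [0.4732 0.1439 0.089 ]]
notch floor R [0.5268 0.0552 0.069 ]
rack [[ 0.5164 -0.2553  0.1   ]
 [ 0.4528 -0.2639  0.1   ]
 [ 0.4836 -0.2584  0.114 ]
 [ 0.4198 -0.2673  0.114 ]
 [ 0.5482 -0.2496  0.102 ]
 [ 0.5488 -0.2496  0.174 ]]
side [[ 0.518  -0.2545  0.1   ]
 [ 0.4538 -0.2642  0.1   ]
 [ 0.5498 -0.2495  0.174 ]
 [ 0.5511 -0.2504  0.102 ]]
[[0.4239 0.1927 0.085 ]
 [0.6034 0.2146 0.085 ]
 [0.6218 0.0109 0.085 ]]
```

The supply centre is at about (0.522, 0.104) with yaw 95.6°, and its corners match the 200 × 180 size. The driver is in the far end hole at (0.549, -0.250), on which both cameras agree to about 2 mm. Next I need the handle's yaw.

```bash
python3 - <<'E'
from h import *
t=cv2.imread("pics/top0.png");s=cv2.imread("pics/side0.png")
cv2.imwrite("pics/c2.png",np.hstack([crop(t,438,142,30,30,13),crop(s,365,255,30,30,13)]))
for y in range(0,90,15):
    a=[np.radians(y+k) for k in(45,135,225,315)]
    print(y,[[tuple((proj(n,(.5492+.0113*np.cos(b),-.2497+.0113*np.sin(b),.174))-o)*13//1) for b in a] for n,o in(("top",(438,142)),("side",(335,255)))])
E
```

```text
0 [[(np.float64(186.0), np.float64(104.0)), (np.float64(189.0), np.float64(194.0)), (np.float64(282.0), np.float64(196.0)), (np.float64(278.0), np.float64(106.0))], [(np.float64(617.0), np.float64(36.0)), (np.float64(517.0), np.float64(49.0)), (np.float64(544.0), np.float64(122.0)), (np.float64(646.0), np.float64(109.0))]]
15 [[(np.float64(176.0), np.float64(117.0)), (np.float64(203.0), np.float64(204.0)), (np.float64(291.0), np.float64(183.0)), (np.float64(264.0), np.float64(96.0))], [(np.float64(599.0), np.float64(30.0)), (np.float64(510.0), np.float64(61.0)), (np.float64(562.0), np.float64(128.0)), (np.float64(653.0), np.float64(96.0))]]
30 [[(np.float64(170.0), np.float64(132.0)), (np.float64(219.0), np.float64(211.0)), (np.float64(297.0), np.float64(168.0)), (np.float64(248.0), np.float64(89.0))], [(np.float64(580.0), np.float64(27.0)), (np.float64(507.0), np.float64(74.0)), (np.float64(582.0), np.float64(131.0)), (np.float64(655.0), np.float64(83.0))]]
45 [[(np.float64(169.0), np.float64(149.0)), (np.float64(236.0), np.float64(213.0)), (np.float64(299.0), np.float64(151.0)), (np.float64(231.0), np.float64(87.0))], [(np.float64(562.0), np.float64(28.0)), (np.float64(510.0), np.float64(88.0)), (np.float64(601.0), np.float64(130.0)), (np.float64(652.0), np.float64(70.0))]]
60 [[(np.float64(172.0), np.float64(165.0)), (np.float64(253.0), np.float64(212.0)), (np.float64(296.0), np.float64(135.0)), (np.float64(215.0), np.float64(89.0))], [(np.float64(544.0), np.float64(32.0)), (np.float64(517.0), np.float64(101.0)), (np.float64(619.0), np.float64(126.0)), (np.float64(645.0), np.float64(57.0))]]
75 [[(np.float64(179.0), np.float64(180.0)), (np.float64(268.0), np.float64(206.0)), (np.float64(289.0), np.float64(120.0)), (np.float64(199.0), np.float64(95.0))], [(np.float64(529.0), np.float64(39.0)), (np.float64(529.0), np.float64(113.0)), (np.float64(634.0), np.float64(119.0)), (np.float64(633.0), np.float64(45.0))]]
```

View pics/c2.png

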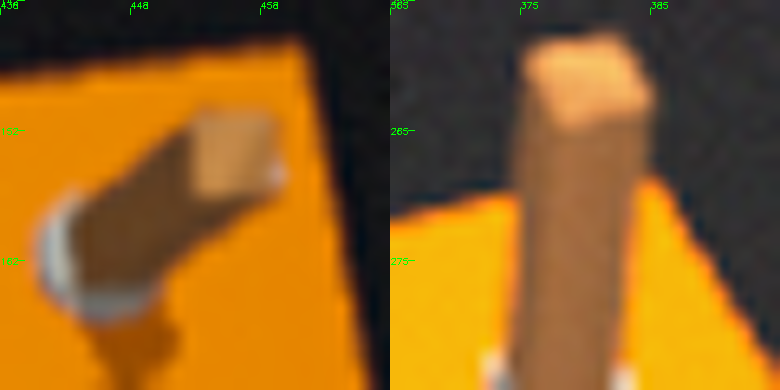

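Handle faces are square to the world axes within a few degrees (top face around pixel 456,153 in the top view). I'll grasp along world y.

```bash
cat >> h.py <<'E'
from bench import ctrl
from scipy.spatial.transform import Rotation as Ro
def state():
    o=ctrl.get_obs();w,x,y,z=o["eef_rot"];R=Ro.from_quat([x,y,z,w]).as_matrix()
    return o,np.array(o["eef_pos"]),R
def to(p,yaw=None):
    o,q,R=state();y0=np.degrees(np.arctan2(R[1,0],R[0,0]))
    print("t",o["time_s"],"shift cm",np.round(R.T@(np.array(p)-q)*100,2),"yaw",round(y0,2),"roll",None if yaw is None else round(y0-yaw,2))
E
python3 -m pendant '[[43.6,-15.8,-1,16.5],[43.6,-15.8,-1,16.5],[43.6,-15.8,-1,16.5],[43.6,-15.8,-1,16.5],[43.6,-15.8,-1,16.5],[43.6,-15.8,-1,16.5],[43.6,-15.8,-1,16.5],[43.6,-15.8,-1,16.5],[43.6,-15.8,-1,16.5],[43.6,-15.8,-1,16.5],[43.6,-15.8,-1,16.5],[43.6,-15.8,-1,16.5]]' 1; python3 -c "
from h import *
to((.5492,-.2497,.143),3)"
```

```text
time_s: 1.1
eef_pos: [0.5526, -0.2454, 0.2268]
eef_rot: [-0.001, 1.0, 0.026, 0.001]
wrist_force: [-0.4, -0.7, -0.2]
opening: 1.002
grasp_force: 0.0
t 1.1 shift cm [-0.38  0.42  8.38] yaw 3.0 roll 0.0
```

```bash
python3 -m pendant '[[0,0,0,0],[0,0,0,0],[0,0,0,0]]'; python3 - <<'E'
from h import *
to((.5492,-.2497,.143),3)
t=imaging.camera("top")[:,:,::-1];s=imaging.camera("side")[:,:,::-1]
cv2.imwrite("pics/c3.png",np.hstack([crop(t,420,115,75,75,5),crop(s,330,200,80,75,5)]))
E
```

```text
time_s: 1.35
eef_pos: [0.548, -0.2508, 0.2266]
eef_rot: [-0.0, 1.0, 0.024, -0.001]
wrist_force: [0.6, -0.3, 0.1]
opening: 0.996
grasp_force: 0.0
t 1.35 shift cm [ 0.13 -0.1   8.36] yaw 2.69 roll -0.31
```

View pics/c3.png

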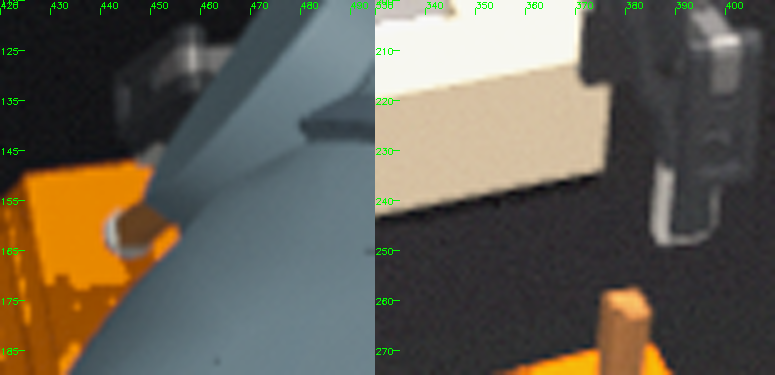

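```bash
python3 -m pendant '[[0.1,0,3,0],[0.1,0,6,0],[0.1,0,8.4,0],[0.1,0,8.4,0],[0.1,0,8.4,0],[0.1,0,8.4,0]]' && python3 -m pendant '[[0,0,0,0],[0,0,0,0],[0,0,0,0],[0,0,0,0],[0,0,0,0],[0,0,0,0],[0,0,0,0],[0,0,0,0],[0,0,0,0],[0,0,0,0],[0,0,0,0],[0,0,0,0]]' 0
```

```text
time_s: 1.95
eef_pos: [0.5504, -0.2513, 0.1448]
eef_rot: [0.001, 1.0, 0.023, 0.001]
wrist_force: [0.2, -0.6, 0.9]
opening: 1.0
grasp_force: 0.0
time_s: 2.95
eef_pos: [0.5504, -0.25, 0.1435]
eef_rot: [0.0, 1.0, 0.024, 0.0]
wrist_force: [-0.6, 0.1, 5.3]
opening: 0.172
grasp_force: 59.8
```

```bash
python3 -m pendant '[[0,0,-2,0],[0,0,-4,0],[0,0,-7,0],[0,0,-10,0],[0,0,-12.5,0],[0,0,-12.5,0],[0,0,-12.5,0],[0,0,-12.5,0]]' && python3 - <<'E'
from h import *
o,p,R=state();print(p,np.degrees(np.arctan2(R[1,0],R[0,0])),o["wrist_force"])
t=imaging.camera("top")[:,:,::-1];s=imaging.camera("side")[:,:,::-1]
for z in(.003,.047,.133):  # handle end etc below... predicted positions
    pass
tip=p-np.array([0,0,.133]);print(proj("side",tip),proj("top",tip))
cv2.imwrite("pics/c4.png",np.hstack([crop(t,420,120,70,85,5),crop(s,340,190,80,85,5)]))
E
```

```text
time_s: 3.62
eef_pos: [0.5494, -0.2497, 0.2666]
eef_rot: [-0.001, 1.0, 0.024, -0.001]
wrist_force: [-0.2, 0.1, -0.9]
opening: 0.165
grasp_force: 59.1
[ 0.54943567 -0.24965841  0.26656448] 2.736396005017461 [-0.21171233  0.13316674 -0.92050618]
[378.45418659 275.25656549] [449.89901998 158.13008954]
```

View pics/c4.png

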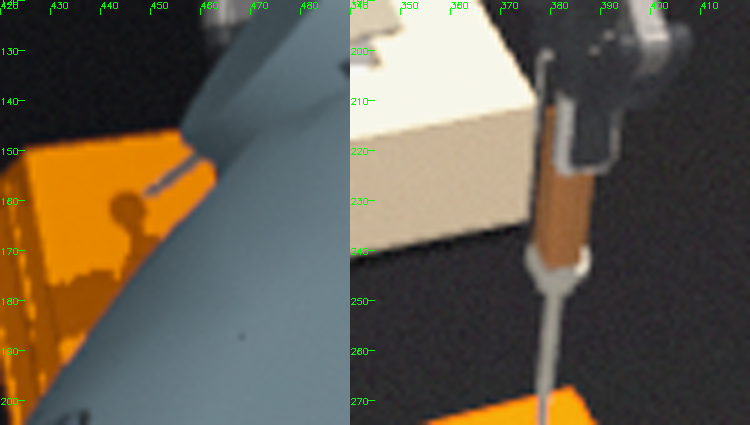

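```bash
python3 -c "
from h import *
to((.5254,.0662,.2666),5.6)"
```

```text
t 3.7167 shift cm [-8.600e-01 -3.164e+01 -1.000e-02] yaw 2.74 roll -2.86
```

```bash
python3 -m pendant '[[-0.9,-31.6,0,-2.9],[-0.9,-31.6,0,-2.9],[-0.9,-31.6,0,-2.9],[-0.9,-31.6,0,-2.9],[-0.9,-31.6,0,-2.9],[-0.9,-31.6,0,-2.9],[-0.9,-31.6,0,-2.9],[-0.9,-31.6,0,-2.9],[-0.9,-31.6,0,-2.9],[-0.9,-31.6,0,-2.9],[-0.9,-31.6,0,-2.9],[-0.9,-31.6,0,-2.9]]' && python3 -m pendant '[[0,0,2,0],[0,0,3,0],[0,0,3,0],[0,0,3,0]]' && python3 - <<'E'
from h import *
to((.5254,.0662,.2095),5.6)
t=imaging.camera("top")[:,:,::-1];s=imaging.camera("side")[:,:,::-1]
o,p,R=state();tip=p-np.array([0,0,.1335]);print(tip,proj("side",tip),proj("top",tip))
cv2.imwrite("pics/c5.png",np.hstack([crop(t,270,130,70,80,5),crop(s,290,150,85,80,5)]))
E
```

```text
time_s: 4.72
eef_pos: [0.5259, 0.064, 0.2674]
eef_rot: [0.0, 0.999, 0.048, -0.001]
wrist_force: [0.1, -0.6, -0.2]
opening: 0.169
grasp_force: 59.2
time_s: 5.05
eef_pos: [0.5254, 0.0644, 0.2372]
eef_rot: [-0.0, 0.999, 0.048, -0.001]
wrist_force: [0.2, 0.7, -0.8]
opening: 0.164
grasp_force: 59.2
t 5.05 shift cm [ 0.02 -0.18  2.77] yaw 5.55 roll -0.05
[0.52635562 0.06468356 0.10514334] [336.64610601 196.71624961] [316.15938383 167.71352742]
```

View pics/c5.png

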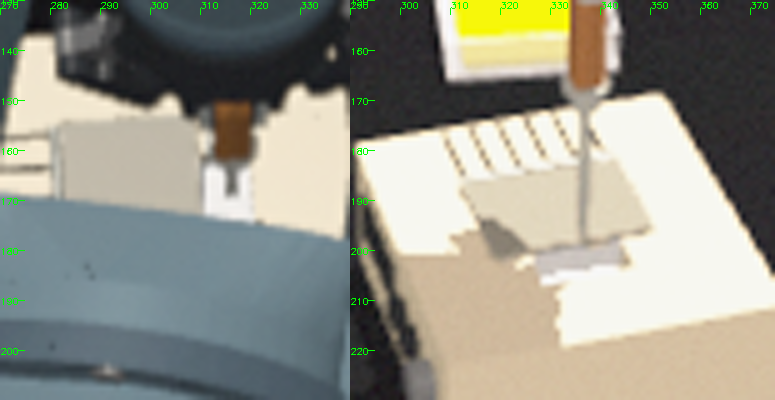

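The tip is above the notch, at (316,168) in the top view and (336,197) in the side view. I'll go down into the notch and approach the lip.

```bash
python3 -m pendant '[[0,0,1.5,0],[0,0,2.7,0],[0,0,2.7,0],[0,0,2.7,0]]' && python3 -m pendant '[[0,-0.5,0,0],[0,-0.9,0,0],[0,-0.9,0,0],[0,-0.9,0,0]]' &&  python3 -m pendant '[[0,-0.2,0,0],[0,-0.4,0,0],[0,-0.4,0,0],[0,-0.4,0,0]]'
```

```text
time_s: 5.48
eef_pos: [0.5254, 0.0653, 0.2106]
eef_rot: [-0.0, 0.999, 0.049, -0.001]
wrist_force: [0.9, 0.1, -0.2]
opening: 0.167
grasp_force: 59.2
time_s: 5.82
eef_pos: [0.5253, 0.0746, 0.2117]
eef_rot: [0.0, 0.999, 0.05, 0.0]
wrist_force: [-0.2, 0.4, -0.7]
opening: 0.166
grasp_force: 59.2
time_s: 6.15
eef_pos: [0.525, 0.0776, 0.2114]
eef_rot: [0.001, 0.999, 0.049, 0.0]
wrist_force: [0.2, -3.5, -0.0]
opening: 0.173
grasp_force: 59.3
```

```bash
python3 -m pendant '[[0,-0.1,0,0],[0,-0.2,0,0],[0,-0.2,0,0]]' && python3 -m pendant '[[0,-0.05,-0.3,0],[0,-0.1,-0.6,0],[0,-0.1,-0.8,0],[0,-0.1,-0.8,0]]'
```

```text
time_s: 6.4
eef_pos: [0.5248, 0.0794, 0.2114]
eef_rot: [0.001, 0.999, 0.049, 0.0]
wrist_force: [0.4, -5.8, 1.6]
opening: 0.17
grasp_force: 59.6
time_s: 6.73
eef_pos: [0.5247, 0.0803, 0.2194]
eef_rot: [0.001, 0.999, 0.049, 0.0]
wrist_force: [1.7, -5.3, 0.5]
opening: 0.167
grasp_force: 59.5
```

```bash
python3 -m pendant '[[0,-0.1,0,0],[0,-0.2,0,0],[0,-0.3,0,0],[0,-0.3,0,0]]'; python3 - <<'E'
from h import *
s=imaging.camera("side")[:,:,::-1];t=imaging.camera("top")[:,:,::-1]
cv2.imwrite("pics/c6.png",np.hstack([crop(t,270,130,70,60,5),crop(s,300,160,70,60,5)]))
E
```

```text
time_s: 7.07
eef_pos: [0.5242, 0.0833, 0.2191]
eef_rot: [0.001, 0.999, 0.049, 0.0]
wrist_force: [-0.2, -5.5, 1.3]
opening: 0.168
grasp_force: 60.0
```

View pics/c6.png

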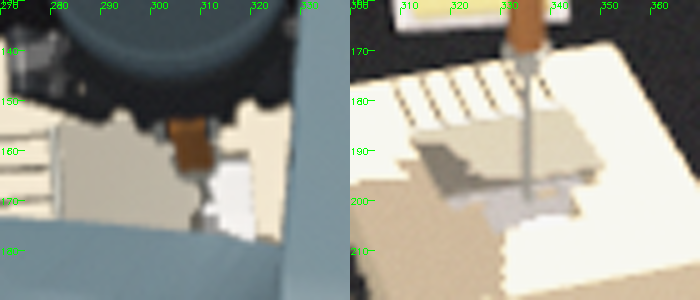

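```bash
python3 - <<'E'
from h import *
C=np.array([.5222,.1035,0]);ex=np.array([-.0976,.9952,0]);ey=np.array([-.9952,-.0976,0])
for th in(0,.1,.2,.3):
    r=[]
    for y in(-.045,.045):
        r.append(proj("side",C+ex*(.045-.07*np.cos(th))+ey*y+np.array([0,0,.085+.07*np.sin(th)])).round(1))
    print(th,r)
o,p,R=state();print(proj("side",p-np.array([0,0,.1335])))
E
```

```text
0 [array([351.1, 197. ]), array([318.3, 202.7])]
0.1 [array([351.2, 194.8]), array([318.2, 200.4])]
0.2 [array([351.1, 192.4]), array([318.1, 198.1])]
0.3 [array([351., 190.]), array([317.9, 195.6])]
[334.34319012 198.56182514]
```

The lip has risen about 2.5 px, with a dark gap under it (right corner now near 350,193), so friction lifting works. I'll follow the lip's arc.

```bash
python3 -m pendant '[[0,-0.2,-0.4,0],[0,-0.4,-0.8,0],[0,-0.6,-1.2,0],[0,-0.8,-1.6,0],[0,-0.8,-1.6,0]]' && python3 -m pendant '[[0,-0.4,-0.3,0],[0,-0.8,-0.6,0],[0,-1.2,-0.9,0],[0,-1.2,-0.9,0]]' && python3 - <<'E'
from h import *
s=imaging.camera("side")[:,:,::-1];t=imaging.camera("top")[:,:,::-1]
o,p,R=state();print(proj("side",p-np.array([0,0,.1335])))
C=np.array([.5222,.1035,0]);ex=np.array([-.0976,.9952,0]);ey=np.array([-.9952,-.0976,0])
for th in(0.2,.4,.6,.8,1):
    print(th,[proj("side",C+ex*(.045-.07*np.cos(th))+ey*y+np.array([0,0,.085+.07*np.sin(th)])).round(1) for y in(-.045,.045)])
cv2.imwrite("pics/c7.png",np.hstack([crop(t,265,130,70,60,5),crop(s,300,150,70,60,5)]))
E
```

```text
time_s: 7.58
eef_pos: [0.5241, 0.0907, 0.2363]
eef_rot: [0.002, 0.999, 0.049, 0.001]
wrist_force: [0.9, -8.0, 1.8]
opening: 0.168
grasp_force: 62.2
time_s: 7.92
eef_pos: [0.5231, 0.1025, 0.2456]
eef_rot: [0.002, 0.999, 0.049, 0.001]
wrist_force: [0.6, -8.8, 4.4]
opening: 0.163
grasp_force: 70.2
[332.62775546 186.378336  ]
0.2 [array([351.1, 192.4]), array([318.1, 198.1])]
0.4 [array([350.8, 187.4]), array([317.7, 193. ])]
0.6 [array([350.2, 182.2]), array([316.9, 187.7])]
0.8 [array([349.2, 176.9]), array([316. , 182.4])]
1 [array([348. , 171.9]), array([314.8, 177.3])]
```

View pics/c7.png

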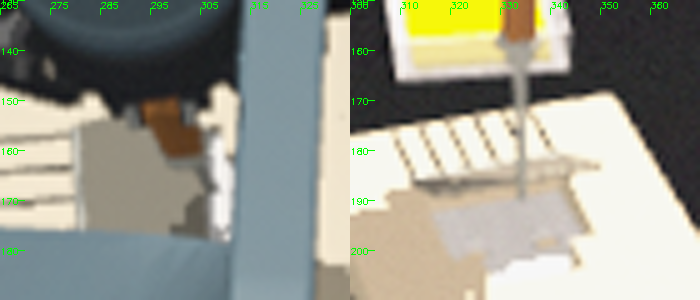

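Cover is at about 0.6 rad (lip corners near (350,183) and (313,187) in the side view), with the driver leaning back slightly. I'll continue with more lift per push.

```bash
python3 -m pendant '[[0,0,-0.4,0],[0,-0.1,-0.8,0],[0,-0.5,-1.2,0],[0,-0.9,-1.6,0],[0,-1.3,-1.9,0],[0,-1.6,-2.1,0],[0,-1.6,-2.1,0]]' && python3 -m pendant '[[0,-0.5,-0.2,0],[0,-1.0,-0.4,0],[0,-1.5,-0.6,0],[0,-1.9,-0.8,0],[0,-1.9,-0.8,0]]'
```

```text
time_s: 8.6
eef_pos: [0.5204, 0.1212, 0.2652]
eef_rot: [-0.001, 0.999, 0.05, -0.0]
wrist_force: [-0.2, -1.2, -0.5]
opening: 0.17
grasp_force: 58.5
time_s: 9.02
eef_pos: [0.5186, 0.1399, 0.2735]
eef_rot: [-0.0, 0.999, 0.05, 0.0]
wrist_force: [-0.7, 0.7, -0.3]
opening: 0.168
grasp_force: 58.5
```

```bash
python3 -m pendant '[[0,-0.4,0,0],[0,-0.8,0.1,0],[0,-1.2,0.5,0],[0,-1.6,0.9,0],[0,-1.9,1.2,0],[0,-1.9,1.2,0],[0,-1.9,1.2,0]]' && python3 -m pendant '[[0,-0.2,0,0],[0,-0.4,0,0],[0,-0.4,0,0]]' && python3 - <<'E'
from h import *
s=imaging.camera("side")[:,:,::-1];t=imaging.camera("top")[:,:,::-1]
o,p,R=state();C=np.array([.5222,.1035,0]);ex=np.array([-.0976,.9952,0]);ey=np.array([-.9952,-.0976,0])
print((p-C)@ex,(p-C)@ey)
for th in(1.2,1.6,1.95):
    print(th,[proj("side",C+ex*(.045-.07*np.cos(th))+ey*y+np.array([0,0,.085+.07*np.sin(th)])).round(1) for y in(-.045,.045)])
a=C-[0,0,0]
for nm,y in(("round",.02),("square",-.02)): print(nm,[proj(n,C+ey*y+np.array([0,0,.069])).round(1) for n in("side","top")])
cv2.imwrite("pics/c8.png",np.hstack([crop(t,260,130,60,85,6),crop(s,295,140,70,85,6)]))
E
```

```text
time_s: 9.6
eef_pos: [0.5165, 0.1581, 0.2605]
eef_rot: [-0.0, 0.999, 0.049, -0.001]
wrist_force: [0.3, 0.5, -0.4]
opening: 0.165
grasp_force: 58.5
time_s: 9.85
eef_pos: [0.5165, 0.162, 0.2612]
eef_rot: [-0.0, 0.999, 0.049, 0.0]
wrist_force: [0.2, 0.2, -0.9]
opening: 0.17
grasp_force: 58.6
0.05859713793722564 -1.4383206550838678e-05
1.2 [array([346.6, 167.3]), array([313.5, 172.6])]
1.6 [array([343.5, 160.4]), array([310.8, 165.5])]
1.95 [array([340.8, 157.3]), array([308.6, 162.3])]
round [array([324.9, 200.3]), array([301.2, 180.2])]
square [array([339.2, 197.9]), array([300.1, 164.6])]
```

View pics/c8.png

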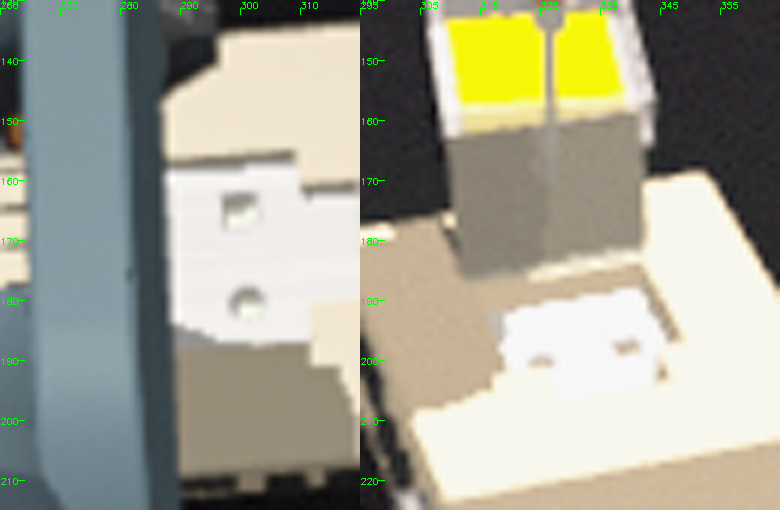

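The cover stands at about 1.9 rad. The round hole is at (301.2,180.5) in the top view and (325.3,200.2) in the side view; predictions were (301.2,180.2) and (324.9,200.3). Next I'll back off, move over the hole and check the tip with image code.

```bash
python3 - <<'E'
from h import *
print(P("top",301.2,180.5,.069),P("side",325.3,200.2,.069))
o,p,R=state();print(p,proj("side",p-np.array([0,0,.1335])))
to((.5025,.1012,.2385),5.6)
E
```

```text
[0.50164257 0.10150425 0.069     ] [0.50349816 0.1019522  0.069     ]
[0.51649494 0.16182026 0.26121703] [326.05195615 169.16885902]
t 9.95 shift cm [-1.99  5.9   2.27] yaw 5.64 roll 0.04
```

```bash
python3 -m pendant '[[-0.2,1.5,0,0],[-1,3,0,0],[-2,5,1,0],[-2,5.9,2.2,0],[-2,5.9,2.2,0],[-2,5.9,2.2,0],[-2,5.9,2.2,0]]' && python3 - <<'E'
from h import *
o,p,R=state();tip=p-np.array([0,0,.1335]);print(p,tip)
print("hole",proj("side",(.5025,.1016,.069)),proj("top",(.5025,.1016,.069)))
for n in("side","top"):
    g=imaging.camera(n).astype(int).sum(2)//3
    u,v=proj(n,tip);print(n,u,v)
    a,b=int(round(u)),int(round(v))
    for r in range(b-8,b+8): print(r,g[r,a-9:a+10])
E
```

```text
time_s: 10.53
eef_pos: [0.5028, 0.1016, 0.2393]
eef_rot: [-0.0, 0.999, 0.049, 0.0]
wrist_force: [-0.3, -0.2, -0.4]
opening: 0.166
grasp_force: 58.5
[0.50275549 0.10161801 0.23928931] [0.50275549 0.10161801 0.10578931]
hole [324.9568546  200.31916806] [301.17085547 180.16122928]
side 325.05854447785657 189.182047420892
181 [144 142 143 144 141 144 143 141 146 153 150 145 140 144 143 143 141 143
 145]
182 [141 143 142 139 140 142 144 142 145 151 150 147 142 158 174 174 175 179
 182]
183 [140 142 142 143 143 146 145 157 153 152 155 158 173 186 210 219 220 233
 235]
184 [146 157 178 180 167 161 177 197 188 169 182 219 233 230 227 227 227 232
 235]
185 [174 195 219 221 216 226 233 234 219 181 197 231 236 232 220 214 207 193
 185]
186 [234 236 237 231 231 236 236 231 209 165 175 199 193 183 183 183 183 181
 184]
187 [236 234 232 222 214 208 193 184 172 155 167 181 183 183 184 183 182 183
 182]
188 [191 184 183 184 185 185 182 185 172 158 164 180 183 183 184 184 181 184
 184]
189 [184 182 184 183 184 183 180 184 176 160 163 181 182 182 185 212 234 238
 238]
190 [181 181 181 181 182 184 184 
[... 1216 characters left out ...]
00 143 208 239 240 239 240 240
 239]
177 [239 239 238 238 239 239 238 231 212 156 135 184 224 239 238 238 238 237
 237]
178 [237 237 237 237 237 237 227 191 161 147 156 209 233 238 237 236 236 236
 237]
179 [236 236 236 236 237 233 199 151 154 154 157 184 221 238 238 238 238 238
 239]
180 [237 237 238 238 238 232 180 161 193 195 195 200 223 240 241 240 240 240
 241]
181 [239 240 239 239 240 234 193 186 238 242 240 231 217 229 242 241 241 241
 240]
182 [239 240 240 240 240 238 220 207 239 239 238 206 162 186 239 241 240 239
 239]
183 [239 239 240 239 239 239 237 233 238 232 234 193 149 180 239 241 240 240
 239]
184 [240 240 240 240 240 240 240 239 240 239 241 230 160 173 229 241 241 240
 241]
```

The tip sits about 2.5 mm toward −y of the axis, so I'll shift 2 mm and go down.

```bash
python3 -m pendant '[[0,-0.2,0.5,0],[0,-0.2,1.5,0],[0,-0.2,2.5,0],[0,-0.2,3.3,0],[0,-0.2,3.3,0]]' && python3 - <<'E'
from h import *
g=imaging.camera("top").astype(int).sum(2)//3
print(imaging.camera("side").astype(int).sum(2)[192:206,316:335]//3)
print(g[172:187,292:311])
print(P("top",301.9,177,.1058),P("side",325.3,189.6,.1058))
E
```

```text
time_s: 11.05
eef_pos: [0.5005, 0.1032, 0.2032]
eef_rot: [-0.0, 0.999, 0.049, -0.002]
wrist_force: [0.2, -0.0, -1.5]
opening: 0.169
grasp_force: 58.6
[[241 241 241 246 247 247 247 243 181 210 246 247 247 247 247 247 247 247
  247]
 [246 247 247 247 247 247 247 243 180 207 245 247 247 247 247 247 247 247
  247]
 [234 246 247 247 247 247 247 244 193 193 244 247 247 247 247 247 247 247
  247]
 [208 242 247 247 247 247 247 246 217 211 246 247 247 247 247 247 247 247
  247]
 [183 221 246 247 247 247 247 246 225 228 246 247 247 247 247 247 247 247
  247]
 [181 210 245 247 247 247 247 246 226 227 246 247 247 247 247 247 247 247
  247]
 [180 182 237 247 247 247 247 246 219 213 244 247 247 247 247 247 247 247
  247]
 [181 180 208 245 247 247 246 238 190 177 221 243 247 247 247 247 247 247
  247]
 [180 182 185 232 245 246 244 208 181 187 195 233 246 247 247 247 247 247
  247]
 [180 180 181 184 191 233 242 235 233 235 238 245 247 247 247 247 247 247
  247]
 [180 181 183 180 184 186 234 244 244 244 246 247 247 247 247 247 247 247
  247]
 [179 183 183 181 181 183 235 244 244 244 245 246 247 247 2
[... 770 characters left out ...]
238 234 197 149 148 102 102 161 216 238 238 238 238 238
  239]
 [237 237 238 238 239 233 181 163 186 141 102 121 193 240 241 240 240 240
  241]
 [240 239 239 239 240 235 193 186 234 207 174 142 176 240 243 241 241 241
  241]
 [240 240 240 239 240 238 220 207 240 238 226 182 183 240 242 240 240 240
  239]
 [240 240 240 240 239 239 237 233 239 226 193 154 174 226 228 230 240 241
  239]
 [239 239 239 240 240 240 240 240 239 219 160 145 148 160 161 181 228 241
  239]
 [239 239 239 239 239 239 240 240 232 169 145 147 147 146 145 150 182 228
  236]
 [240 239 239 239 239 239 240 235 219 155 145 147 147 147 145 144 147 174
  210]]
[0.50268177 0.09829651 0.1058    ] [0.50304079 0.09965607 0.1058    ]
```

```bash
python3 - <<'E'
from h import *
o,p,R=state();print(p,o["wrist_force"])
for q in((.5025,.1006,.0697),(.5005,.1006,.0697)):print(proj("side",q),proj("top",q))
to((.5025,.1044,.1875))
E
```

```text
[0.50163762 0.10307732 0.20525977] [-0.1360245  -0.15651911  0.01327893]
[325.02432039 200.33436309] [301.56155091 180.11245969]
[324.28824999 200.41584993] [301.53976123 180.9015107 ]
t 11.15 shift cm [ 0.1  -0.12  1.78] yaw 5.64 roll None
```

```bash
python3 -m pendant '[[0.1,-0.1,0,0],[0.1,-0.1,0.3,0],[0.1,-0.1,0.7,0],[0.1,-0.1,1.1,0],[0.1,-0.1,1.1,0],[0.1,-0.1,1.1,0]]'
```

```text
time_s: 11.65
eef_pos: [0.5027, 0.1041, 0.1947]
eef_rot: [-0.0, 0.999, 0.049, -0.0]
wrist_force: [-0.4, -0.5, -0.3]
opening: 0.167
grasp_force: 58.5
```

Through the hole with no contact force. Now the button.

```bash
python3 -m pendant '[[0,0,0.4,0],[0,0,0.8,0],[0,0,1.2,0],[0,0,1.2,0],[0,0,1.2,0]]' && python3 -m pendant '[[0,0,0.2,0],[0,0,0.4,0],[0,0,0.4,0],[0,0,0.4,0]]'
```

```text
time_s: 12.07
eef_pos: [0.5032, 0.1042, 0.1832]
eef_rot: [-0.0, 0.999, 0.049, 0.0]
wrist_force: [0.4, -0.5, 2.0]
opening: 0.169
grasp_force: 58.8
time_s: 12.4
eef_pos: [0.5033, 0.1042, 0.1794]
eef_rot: [0.0, 0.999, 0.049, 0.0]
wrist_force: [0.3, -0.2, 4.4]
opening: 0.173
grasp_force: 59.0
```

```bash
python3 -m pendant '[[0,0,0.1,0],[0,0,0.2,0],[0,0,0.3,0],[0,0,0.3,0]]'
```

```text
time_s: 12.73
eef_pos: [0.5046, 0.1042, 0.1782]
eef_rot: [0.0, 0.999, 0.049, 0.002]
wrist_force: [-1.0, 0.8, 13.5]
opening: 0.171
grasp_force: 60.2
```

```bash
python3 -m pendant '[[0,0,0,0],[0,0,0,0],[0,0,0,0],[0,0,0,0],[0,0,0,0],[0,0,0,0]]' && python3 - <<'E'
from h import *
s=imaging.camera("side").astype(int)
print(s[158:186:4,[312,318,334,338]].tolist())
E
```

```text
time_s: 13.23
eef_pos: [0.5046, 0.1042, 0.1783]
eef_rot: [0.0, 0.999, 0.049, 0.002]
wrist_force: [-1.0, 0.9, 12.0]
opening: 0.169
grasp_force: 60.2
[[[247, 244, 203], [246, 242, 193], [239, 227, 177], [212, 195, 153]], [[218, 201, 175], [177, 166, 147], [157, 148, 131], [159, 150, 132]], [[161, 151, 134], [161, 149, 133], [160, 150, 134], [157, 148, 130]], [[160, 150, 133], [162, 151, 133], [157, 148, 130], [157, 148, 130]], [[143, 136, 121], [159, 150, 134], [161, 149, 134], [158, 149, 133]], [[143, 135, 121], [161, 150, 132], [159, 148, 131], [156, 146, 131]], [[144, 135, 119], [158, 149, 131], [197, 187, 170], [235, 227, 208]]]
```

The cover is still open, the button is bottomed and the push is steady at 12 N. Handing in.

```bash
python3 -c "
from bench import workorder
print(workorder.hand_in())"
```

```text
the job is handed in; nothing more can be done
None
```

I handed the job in at about 13 s: the driver's blade levered the cover open (it stands at about 1.9 rad), and the gripper still holds the driver with the reset button fully down at about 12 N.

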